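Make up two tool trays for the carving class

ROBOT

A 7-joint arm with a two-finger parallel gripper is mounted at the origin on the work surface. World frame = base frame: x ahead of the robot, y to its left, z up, the work surface at z = 0. Lengths are in m, angles in rad, forces in N, time in s.
With the tool pointing down it reaches from about 0.425 to 0.875 m from the base axis. Payload 4.7 kg.
Tool frame: the origin (TCP) lies on the mounting face of the last link; the fingertips stand 182 mm ahead of it and the grasp point (between the pads) lies ahead of it (ctrl.grip_point_offset is the z of the grasp point in the tool frame, in m); z points along the fingers, y is the line along which they close (so a half turn about z gives the same grasp; the last joint's range is limited). The gripper opens to 87 mm and grips with 3 to 60 N. Pads are 19 mm wide; open, the fingers measure 117 mm over their backs; the gripper's body (75 mm by 190 mm) begins 51 mm behind the grasp point.
Start: joints at [1.317, 0.321, -0.07, 1.45, 0.023, 1.371, -0.057], TCP at [0.172, -0.627, 0.405] pointing down, gripper open.
Joint ranges: [-2.86, 2.86], [-0.3, 2.09], [-1.38, 1.24], [0.06, 2.45], [-1.56, 4.7], [0.09, 2.05], [-2.69, 2.69]. Speed limits (rad/s): [2.57, 2.57, 3.14, 3.14, 3.14, 3.14, 3.14].

INTERFACE

Orientations are given as a rotation vector (axis times angle).
In Python, from bench import ctrl gives the robot as it stands.
- The arm moves only by the shell command python3 -m inch 'ROWS' [FORCE]. ROWS is rows parted by semicolons, their numbers by spaces, 1 to 20 of them, each of 5 numbers: dx, dy, dz in m, then a turn about the tool's z in rad, then the opening from 0.0 (shut) to 1.0 (fully open); each row is the pose to reach, as a shift and turn from the pose commanded when the command began, along the tool's axes at that moment; what a row does not reach only later rows make up. A row lasts 1/10 s, in which the tool goes at most 0.05 m and 0.15 rad, less where a joint would pass 70% of its speed; a pose out of reach is approached as far as the arm can. The fingers move at their own pace and stop on an object; FORCE is the grip in N (left out, the last holds). Time passes only in rows, so rows that do not move let the fingers close. It prints the time, the measured TCP pose, the force, the opening and the grip force at its end.
- ctrl.get_state(): the state, without advancing time (a new reading comes with each control period).
- ctrl.get_image(name): name is "scene" or "top"; returns (picture, depth): 480x640x3 uint8, red, green, blue; 480x640 float32, m along the optical axis (not along the pixel's ray), 0 where there is no reading.
- ctrl.camera_model(name): a dict with "vertical_fov" (degrees; the focal length in pixels is half the picture's height over the tangent of half this angle, whatever the lens; pixels are square), "cx", "cy" (the principal point, pixels), "rvec" (rotation vector, rad) and "tvec" (3), from world to camera coordinates, as OpenCV has them. Camera axes: x right, y down, z forward; pixel columns grow to the right and rows downward; lengths in m; the calibration is good to about 2 mm. A picture is of the moment at which its call begins. camera_model takes no time and is no camera call.
- ctrl.close_job(): hands the job in; it is judged then, once.
The state is a dict: "time": time; "joint_positions": joint angles; "qd": joint speeds; "joint_torque": joint torques, N m; "position": TCP position; "tool_rot": TCP orientation; "ft_force": force on the tool from outside, world axes, zero at the start; "torque": the same for the moment, N m; "grip_width": opening from 0.0 (shut) to 1.0 (fully open); "grip_force": force on a finger pad.
Only numpy, scipy, OpenCV 4.12 (cv2) and the standard library are available. Lean on these libraries where they do the work, as an engineer would, in place of code of your own. Each camera call takes 0.05 s, during which the arm holds its last target. There are 200 camera calls.

TASK

Make up the two kit trays for the carving class: in the large tray lay the gouge in the long pocket, the sharpening stone in the oblong pocket and the flat tin of honing paste in the round pocket; in the small tray put the brush in the oblong pocket and the jar of wax in the round pocket. Everything must sit flat and fully home in its pocket, right way up with the brush on its bristles (the gouge may point either way). Leave the cork sanding block where it is.

Things in the scene. Friction and masses are not known exactly. Their poses are not given: they have to be found in the camera images.
- large_tray: Loose light-wood board 260 x 180 x 18 mm (0.7 kg) with three flat-bottomed pockets, felt-lined, 8 mm deep (floor 10 mm above the origin). Origin: centre of the underside, x along the 260 mm side, z up. Pocket sizes (x by y) and centres (x, y), mm: long 176 x 42 at (0, 52); oblong 126 x 61 at (-50, -34); round, 80 across, at (75, -34).
- small_tray: Kit tray with two pockets: the same kind of board, 260 x 100 x 18 mm (0.45 kg), loose on the bench. Origin at the centre of its underside, x along the 260 mm side, z up. Felt-lined pockets 8 mm deep (floor 10 mm above the origin). Centres (x, y) in mm: oblong pocket 126 x 61 at (-50, 0); round pocket 80 across at (75, 0).
- gouge: Short carving gouge lying flat, 161 mm long, 90 g: octagonal wooden handle 26 mm across flats, brass ferrule, steel blade 16 mm wide. Origin: mid-length on the handle's axis, 13 mm above what it lies on; x points to the cutting edge. Handle from x = -78 to +12 mm, lying on a flat, with upright flats at y = -13 and +13; balances near x = -20 mm.
- stone: Sharpening stone, a plain block 110 x 45 x 25 mm, about 280 g, light grey upper half on a darker lower half. Origin at the centre of its underside, x along the 110 mm side, z up.
- brush: Polishing brush standing on its bristles, 110 x 45 x 40 mm high, about 110 g: pale bristles (lower 20 mm, 39 mm wide; stiff) under a dark wooden back (upper 20 mm). Origin at the centre of the underside, x along the 110 mm side, z up.
- flat_tin: Flat round tin of honing paste, bare metal, 64 mm across and 24 mm high, about 90 g; the lid (64 mm across) covers the upper 12 mm, the body below it is 62 mm across. It does not open. Origin at the centre of its underside, z up.
- wax_jar: Round amber glass jar of wax, 64 mm across, straight-sided to 38 mm, with a narrower bare metal screw lid (48 mm across) on top, 52 mm high in all, about 160 g; closed. Origin at the centre of its underside, z up.
- cork_block: Cork sanding block 100 x 60 x 35 mm lying among the stock; a bystander, in neither kit. Origin at the centre of its underside, x along the 100 mm side, z up.
Mind the look-alikes: they are no part of the job. Of the things that look like the stone, take the one that is farthest to the robot's right at the start.

How it is judged:
By the outcome, as a careful person would: the job done as asked, in the order asked, and still so for the second after the job is handed in, with the robot touching nothing.
It also fails if it takes over 118 s, if anything falls off the work surface, if the arm or the gripper's body presses on something with over 40 N, if the wrist force passes 120 N, or if a joint passes its speed limit or range.

## Working session

There is one attempt and no reset: what is moved stays moved. The work goes in short steps, Python scripts to look and compute and a shell command to move; the robot and the scene stay as the last step left them, time stands still between calls to the robot, and variables do not carry over. Pictures are saved under pics/ and viewed, at most 14 in all, crops included, and the job is handed in when it is done.

```bash
ls; mkdir -p pics
cat > h.py <<'E'
import numpy as np,cv2
from bench import ctrl
from scipy.spatial.transform import Rotation as R
def cam(n):
    m=ctrl.camera_model(n); f=240/np.tan(np.radians(m['vertical_fov'])/2)
    return f,m['cx'],m['cy'],R.from_rotvec(m['rvec']).as_matrix(),np.array(m['tvec']),m
def ray(n,uv,z):
    f,cx,cy,Rm,t,m=cam(n); uv=np.atleast_2d(uv).astype(float)
    d=np.c_[(uv[:,0]-cx)/f,(uv[:,1]-cy)/f,np.ones(len(uv))]@Rm; o=-Rm.T@t
    return o+d*((z-o[2])/d[:,2])[:,None]
def pts(n,D):
    f,cx,cy,Rm,t,m=cam(n); v,u=np.mgrid[:480,:640]
    P=np.stack([(u-cx)/f*D,(v-cy)/f*D,D],-1)
    return (P-t)@Rm
E
python3 - <<'E'
from h import *
for n in('scene','top'):
    im,D=ctrl.get_image(n); cv2.imwrite(f'pics/{n}0.png',im[:,:,::-1]); np.savez(f'{n}0.npz',im=im,D=D)
    print(n,ctrl.camera_model(n),(D>0).mean())
print(ctrl.get_state(),ctrl.grip_point_offset)
E
```

```text
pics
scene {'vertical_fov': 51.49066750378552, 'cx': 313.1774773472432, 'cy': 245.66227166876251, 'rvec': array([ 1.92138399,  1.48100898, -0.61725818]), 'tvec': array([-0.16975197, -0.29047004,  1.66569075])} 0.996044921875
top {'vertical_fov': 50.15858966230194, 'cx': 317.8182643552215, 'cy': 245.58423116677307, 'rvec': array([ 2.17829425, -2.2076882 ,  0.0880682 ]), 'tvec': array([0.03323895, 0.48741141, 1.21236657])} 0.9962076822916667
{'time': 0.1, 'joint_positions': array([ 1.3170975 ,  0.32176337, -0.07009271,  1.45157981,  0.02263917,
        1.3707701 , -0.0568858 ]), 'qd': array([ 0.00090324, -0.001297  , -0.00011474, -0.00217439,  0.00073512,
        0.00146006,  0.00037475]), 'joint_torque': array([-5.93198965e-04, -4.92573774e+01, -4.06093905e-01, -3.13401997e+01,
       -6.42250967e-02,  3.94282106e-02,  7.34303831e-05]), 'position': array([ 0.17191495, -0.62666401,  0.4037478 ]), 'tool_rot': array([-3.11177837e+00, -4.19265381e-01,  5.62565629e-04]), 'ft_force': array([ 0.2589611 , -0.16136627, -0.60221487]), 'torque': array([ 0.00953908, -0.00736054, -0.05191667]), 'grip_force': 0.0, 'grip_width': 1.003952206038549} 0.1635
```

View pics/scene0.png

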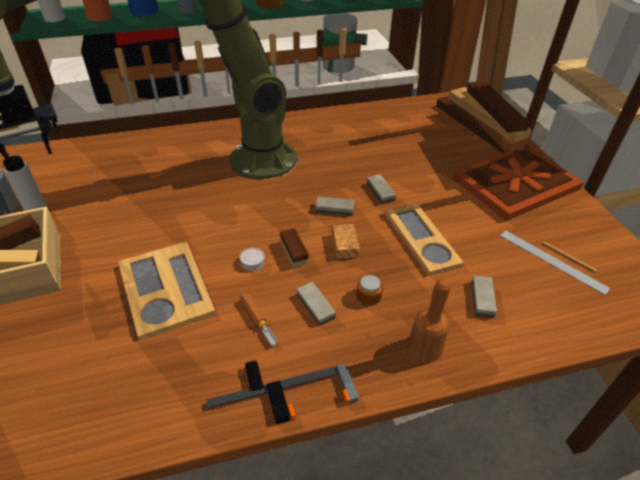

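View pics/top0.png

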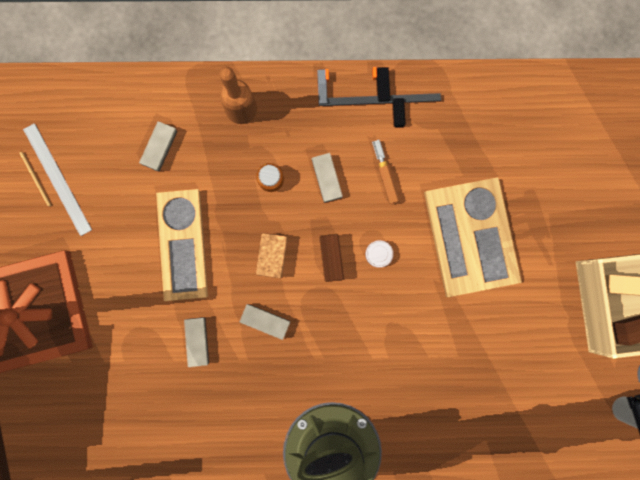

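The scene view shows both trays (large at 165,288; small at 424,239), tin (252,260), brush (294,247), gouge (258,320), stones (316,303), (335,206), (381,189) and (484,296), cork (345,241) and jar (370,289). In the top view, where the robot's right is image right, the right-most stone is at (327,177). The gouge is at (384,171), tin (380,254), brush (332,257) and jar (270,177). The large tray is at (473,237) and the small one at (182,245).

Run:
```python
from h import *
for n,S in (('top',dict(bench=(300,230),wood=(440,280),wood2=(166,280),felt=(493,255),stone=(327,180),brush=(333,258),tin=(380,254),lid=(270,175),jar=(262,187),goug=(389,188),cork=(272,255))),
  ('scene',dict(bench=(220,330),wood=(190,318),wood2=(440,262),felt=(147,275),stone=(316,300),brush=(293,243),brist=(300,262),tin=(252,257),lid=(370,283),jar=(370,297),goug=(250,308),cork=(345,235)))):
    im=np.load(n+'0.npz')['im']; h=cv2.cvtColor(im,cv2.COLOR_RGB2HSV)
    for k,(u,v) in S.items(): print(n,k,np.median(h[v-1:v+2,u-1:u+2].reshape(-1,3),0),end=' ')
    print()
t=cv2.imread('pics/top0.png')[120:310,225:525]; cv2.imwrite('pics/topc.png',cv2.resize(t,None,fx=2.6,fy=2.6,interpolation=cv2.INTER_CUBIC))
t=cv2.imread('pics/scene0.png')[190:360,110:410]; cv2.imwrite('pics/scc.png',cv2.resize(t,None,fx=2.6,fy=2.6,interpolation=cv2.INTER_CUBIC))
```

```text
top bench [ 12. 173. 177.] top wood [ 12. 171. 182.] top wood2 [ 22. 108. 249.] top felt [  8.   6. 136.] top stone [ 21.  38. 201.] top brush [ 10. 171. 113.] top tin [  9.  11. 239.] top lid [ 30.   7. 211.] top jar [ 12. 207. 155.] top goug [ 13. 170. 212.] top cork [ 16. 138. 237.] 
scene bench [ 12. 190. 160.] scene wood [ 17. 151. 163.] scene wood2 [ 17.  36. 124.] scene felt [ 15.   7. 104.] scene stone [ 21.  49. 166.] scene brush [ 10. 187.  88.] scene brist [ 18. 130.  89.] scene tin [ 10.  26. 201.] scene lid [ 30.  11. 168.] scene jar [ 13. 244.  69.] scene goug [ 13. 189. 135.] scene cork [ 15. 163. 202.]
```

View pics/topc.png

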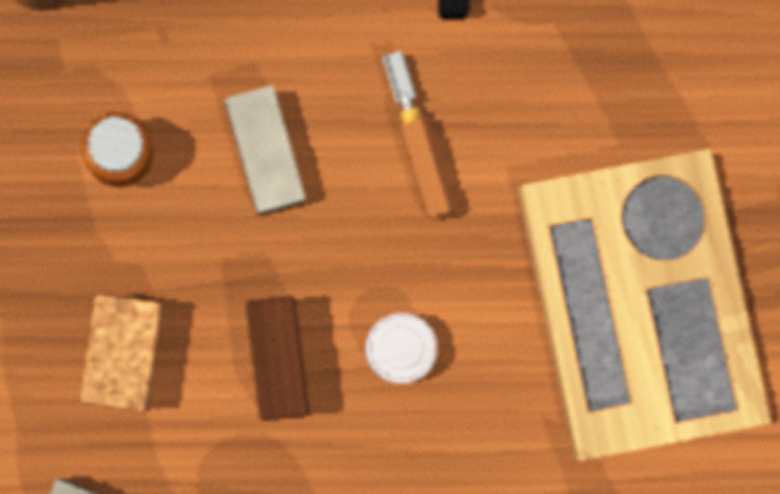

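View pics/scc.png

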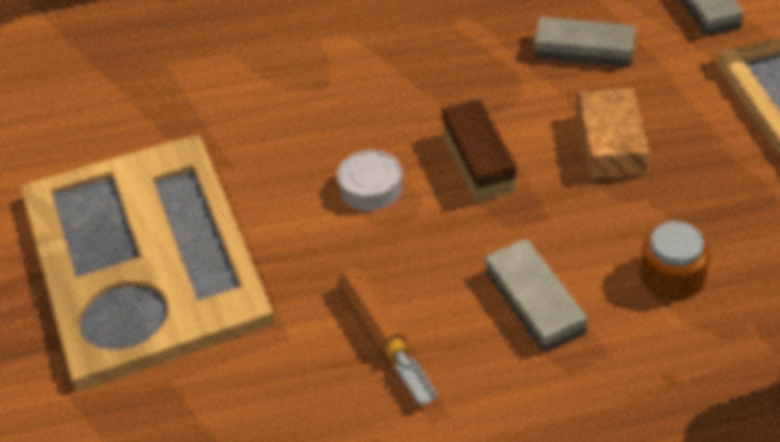

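The crops show every item right way up. The stone at crop (265,150) is light over dark, the brush's bristles are down, and the gouge's tail is at crop (439,214), ferrule (411,116) and tip (394,54). The large tray's felt pockets separate cleanly.

```bash
cat > m.py <<'E'
from h import *
def comp(mask,seed):
    n,l,st,c=cv2.connectedComponentsWithStats(mask.astype(np.uint8),connectivity=4)
    m=(l==l[seed[1],seed[0]])&mask
    return m.astype(np.uint8)
def rect(mask):
    c=max(cv2.findContours(mask,0,2)[0],key=cv2.contourArea); return c,cv2.minAreaRect(c)
def tri(a,b):
    A=[];B=[]
    for n,uv in(('top',a),('scene',b)):
        p=ray(n,uv,0.)[0];q=ray(n,uv,.1)[0];d=(q-p)/np.linalg.norm(q-p);M=np.eye(3)-np.outer(d,d);A.append(M);B.append(M@p)
    x=np.linalg.solve(sum(A),sum(B)); e=np.linalg.norm(A[0]@x-B[0])*2
    return x,e
def meas(tag,items,plane):
    I={n:np.load(f'{n}{tag}.npz')['im'] for n in('top','scene')}
    V={n:I[n][:,:,::-1].copy() for n in I}
    H={n:cv2.cvtColor(I[n],cv2.COLOR_RGB2HSV).astype(int) for n in I}
    for k,(f,st,ss) in items.items():
        C={}
        for n,s in(('top',st),('scene',ss)):
            if s is None: continue
            m=comp(f(H[n],n),s); M=cv2.moments(m,True)
            c,r=rect(m); C[n]=(M['m10']/M['m00'],M['m01']/M['m00']); cv2.drawContours(V[n],[c],-1,(0,0,255),1)
            if n=='top':
                w=ray(n,cv2.boxPoints(r),plane[k])[:,:2]; e1=w[1]-w[0];e2=w[2]-w[1]
                L=e1 if np.linalg.norm(e1)>np.linalg.norm(e2) else e2
                print(k,'ctr',ray(n,C[n],plane[k])[0].round(4),'rectc',w.mean(0).round(4),'size',np.linalg.norm(e1).round(4),np.linalg.norm(e2).round(4),'yaw',np.arctan2(L[1],L[0]).round(3),end=' ')
        if len(C)==2: x,e=tri(C['top'],C['scene']); print('TRI',x.round(4),'gap',e.round(4),end='')
        print()
    for n in V: cv2.imwrite(f'pics/{n}{tag}_m.png',V[n])
felt=lambda h,n:(h[...,1]<45)&(h[...,2]<(172 if n=='top' else 140))
light=lambda h,n:(h[...,1]<80)&(h[...,2]>(165 if n=='top' else 140))
dark=lambda h,n:(h[...,2]<(135 if n=='top' else 105))&(h[...,0]<13)&(h[...,1]>140)
yel=lambda h,n:(h[...,0]>=16)&(h[...,0]<=26)&(h[...,1]>150)
E
python3 - <<'E'
from m import *
it=dict(L_long=(felt,(452,241),(185,280)),L_obl=(felt,(491,255),(147,275)),L_rnd=(felt,(480,204),(157,312)),
 S_obl=(felt,(183,262),(412,222)),S_rnd=(felt,(179,213),(436,253)),
 stone=(light,(327,180),(316,300)),brush=(dark,(333,258),(293,243)),tin=(light,(380,254),(252,257)),lid=(light,(270,175),(370,283)))
pl=dict(L_long=.014,L_obl=.014,L_rnd=.014,S_obl=.014,S_rnd=.014,stone=.025,brush=.04,tin=.024,lid=.052)
meas('0',it,pl)
for nm,x,y,z in(('tail',439,214,.022),('fer',411,116,.013),('tip',394,54,.01)):
    print(nm,ray('top',(225+x/2.6,120+y/2.6),z).round(4))
t=cv2.imread('pics/top0_m.png')[120:310,150:525]; cv2.imwrite('pics/topm2.png',cv2.resize(t,None,fx=2.1,fy=2.1))
E
```

```text
L_long ctr [ 0.4957 -0.2957  0.014 ] rectc [ 0.4962 -0.2955] size 0.0364 0.1726 yaw -2.962 TRI [ 0.4964 -0.2949  0.0095] gap 0.0041
L_obl ctr [ 0.4619 -0.3892  0.014 ] rectc [ 0.4623 -0.3891] size 0.0553 0.1232 yaw -2.965 TRI [ 0.4622 -0.3884  0.0121] gap 0.0028
L_rnd ctr [ 0.5852 -0.3669  0.014 ] rectc [ 0.5851 -0.3678] size 0.0716 0.0734 yaw -2.383 TRI [ 0.5854 -0.366   0.0134] gap 0.0023
S_obl ctr [0.445  0.3496 0.014 ] rectc [0.4456 0.3496] size 0.0562 0.1227 yaw -3.071 TRI [0.4456 0.352  0.0112] gap 0.0034
S_rnd ctr [0.57   0.3596 0.014 ] rectc [0.5702 0.3597] size 0.0727 0.0722 yaw -0.783 TRI [0.5705 0.3609 0.0135] gap 0.0023
stone ctr [0.6525 0.0037 0.025 ] rectc [0.6528 0.0037] size 0.0457 0.1093 yaw -2.882 TRI [0.6533 0.0049 0.0225] gap 0.0027
brush ctr [ 0.4581 -0.0177  0.04  ] rectc [ 0.4599 -0.02  ] size 0.0763 0.1105 yaw -3.036 TRI [ 0.4605 -0.01    0.0334] gap 0.0166
tin ctr [ 0.4664 -0.1186  0.024 ] rectc [ 0.4666 -0.1175] size 0.0645 0.0596 yaw -1.584 TRI [ 0.4668 -0.1177  0.0215] gap 0.0024
lid ctr [0.6533 0.1398 0.052 ] rectc [0.654  0.1394] size 0.0483 0.0452 yaw -0.787 TRI [0.6538 0.141  0.0517] gap 0.0025
tail [[ 0.5893 -0.1573  0.022 ]]
fer [[ 0.6833 -0.1348  0.013 ]]
tip [[ 0.7433 -0.1205  0.01  ]]
```

View pics/topm2.png

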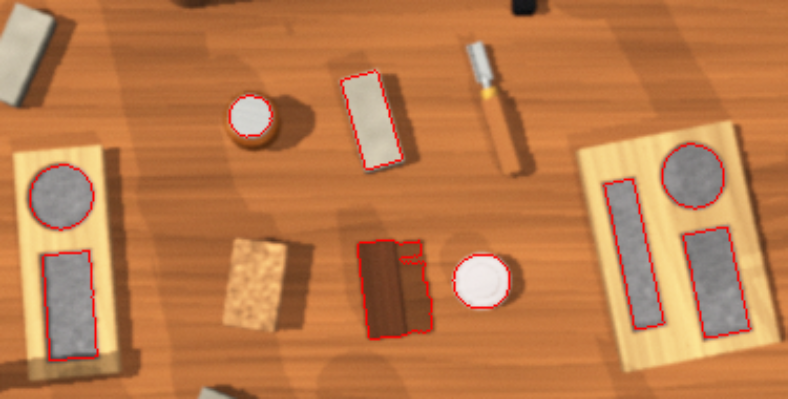

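The contours sit cleanly on the pockets, stone, tin and lid. The brush mask took in its shadow, so I will re-fit it before that grasp. The two-view heights agree with the text to within about 2–3 mm, except the brush, whose mask was bad. First move: the gouge.

```bash
cat > plan.py <<'E'
from h import *
import sys
# args: x y ztip closing_angle(or 'k' keep)
s=ctrl.get_state(); p=np.array(s['position']); T=R.from_rotvec(s['tool_rot']).as_matrix()
a=np.arctan2(T[1,1],T[0,1])
print('t',round(s['time'],2),'xy',p[:2].round(4),'tip z',round(p[2]-.182,4),'close ang',a.round(3),'tilt',T[:,2].round(4),'q1,q7',np.round(s['joint_positions'][[0,6]],2))
for w in sys.argv[1:]:
    x,y,z,c=w.split(','); d=T.T@(np.array([float(x),float(y),float(z)+.182])-p)
    turn=0 if c=='k' else (a-float(c)+np.pi/2)%np.pi-np.pi/2   # tool z down: +turn lowers world yaw
    print(w,'->',d.round(4),'turn',round(turn,3),'rows>=',int(max(np.ceil(np.linalg.norm(d)/.05),np.ceil(abs(turn)/.15))))
E
python3 plan.py .6456,-.1435,.08,1.805 .6456,-.1435,.01,1.805
```

```text
t 0.1 xy [ 0.1719 -0.6267] tip z 0.2217 close ang -1.303 tilt [-6.0e-04  1.6e-03 -1.0e+00] q1,q7 [ 1.32 -0.06]
.6456,-.1435,.08,1.805 -> [ 0.5847 -0.3403  0.1423] turn 0.034 rows>= 14
.6456,-.1435,.01,1.805 -> [ 0.5847 -0.3402  0.2123] turn 0.034 rows>= 15
```

```bash
python3 -m inch '0.585 -0.34 0.14 0.034 0.6;0.585 -0.34 0.14 0.034 0.6;0.585 -0.34 0.14 0.034 0.6;0.585 -0.34 0.14 0.034 0.6;0.585 -0.34 0.14 0.034 0.6;0.585 -0.34 0.14 0.034 0.6;0.585 -0.34 0.14 0.034 0.6;0.585 -0.34 0.14 0.034 0.6;0.585 -0.34 0.14 0.034 0.6;0.585 -0.34 0.14 0.034 0.6;0.585 -0.34 0.14 0.034 0.6;0.585 -0.34 0.14 0.034 0.6;0.585 -0.34 0.14 0.034 0.6;0.585 -0.34 0.14 0.034 0.6;0.585 -0.34 0.14 0.034 0.6;0.585 -0.34 0.14 0.034 0.6;0.585 -0.34 0.14 0.034 0.6;0.585 -0.34 0.14 0.034 0.6' 25; python3 plan.py .6456,-.1435,.01,1.805
python3 - <<'E'
from h import *
im,D=ctrl.get_image('scene'); cv2.imwrite('pics/s1.png',cv2.resize(im[190:360,160:460,::-1],None,fx=2.6,fy=2.6))
E
```

```text
time: 1.9
position: [0.6454, -0.1463, 0.2649]
tool_rot: [3.119, 0.362, -0.001]
ft_force: [0.4, -0.2, 0.5]
grip_width: 0.601
grip_force: 0.0
t 1.9 xy [ 0.6454 -0.1463] tip z 0.0829 close ang -1.34 tilt [-3.0e-04 -1.4e-03 -1.0e+00] q1,q7 [ 0.5 -1.3]
.6456,-.1435,.01,1.805 -> [ 0.0009 -0.0028  0.0729] turn -0.003 rows>= 2
```

View pics/s1.png

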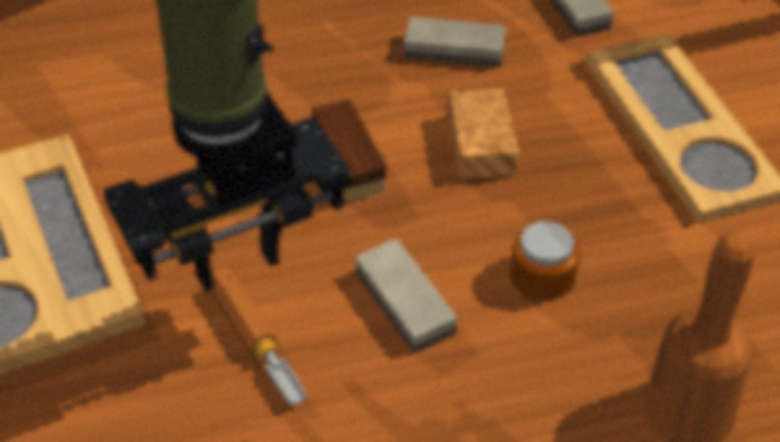

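The fingers (207,270 and 272,245) straddle the handle line, so I descend and grip.

```bash
python3 -m inch '0.001 -0.003 0.04 0 0.6;0.001 -0.003 0.06 0 0.6;0.001 -0.003 0.073 0 0.6;0.001 -0.003 0.073 0 0.6;0.001 -0.003 0.073 0 0.6;0.001 -0.003 0.073 0 0;0.001 -0.003 0.073 0 0;0.001 -0.003 0.073 0 0;0.001 -0.003 0.073 0 0;0.001 -0.003 0.073 0 0;0.001 -0.003 0.073 0 0;0.001 -0.003 0.073 0 0;0.001 -0.003 0.04 0 0;0.001 -0.003 0.01 0 0;0.001 -0.003 -0.01 0 0;0.001 -0.003 -0.01 0 0' 25; python3 plan.py .4739,-.2988,.08,1.751
```

```text
time: 3.55
position: [0.6476, -0.1407, 0.2778]
tool_rot: [3.118, 0.367, 0.008]
ft_force: [0.2, -0.3, -0.8]
grip_width: 0.292
grip_force: 24.8
t 3.55 xy [ 0.6476 -0.1407] tip z 0.0958 close ang -1.337 tilt [ 0.0054 -0.001  -1.    ] q1,q7 [ 0.5 -1.3]
.4739,-.2988,.08,1.751 -> [-0.2056  0.1134  0.015 ] turn 0.054 rows>= 5
```

```bash
python3 -m inch '-0.206 0.113 0.015 0.054 0;-0.206 0.113 0.015 0.054 0;-0.206 0.113 0.015 0.054 0;-0.206 0.113 0.015 0.054 0;-0.206 0.113 0.015 0.054 0;-0.206 0.113 0.015 0.054 0;-0.206 0.113 0.015 0.054 0;-0.206 0.113 0.015 0.054 0;-0.206 0.113 0.015 0.054 0;-0.206 0.113 0.015 0.054 0'; python3 plan.py .4739,-.2988,.022,1.751
python3 - <<'E'
from h import *
im,D=ctrl.get_image('scene'); cv2.imwrite('pics/s2.png',cv2.resize(im[190:360,60:360,::-1],None,fx=2.6,fy=2.6))
E
```

```text
time: 4.55
position: [0.4732, -0.2975, 0.2596]
tool_rot: [-3.128, -0.286, -0.0]
ft_force: [0.6, -0.3, -1.3]
grip_width: 0.296
grip_force: 24.8
t 4.55 xy [ 0.4732 -0.2975] tip z 0.0776 close ang -1.388 tilt [ 1.e-04  4.e-04 -1.e+00] q1,q7 [ 0.82 -0.96]
.4739,-.2988,.022,1.751 -> [0.0005 0.0014 0.0556] turn 0.002 rows>= 2
```

View pics/s2.png

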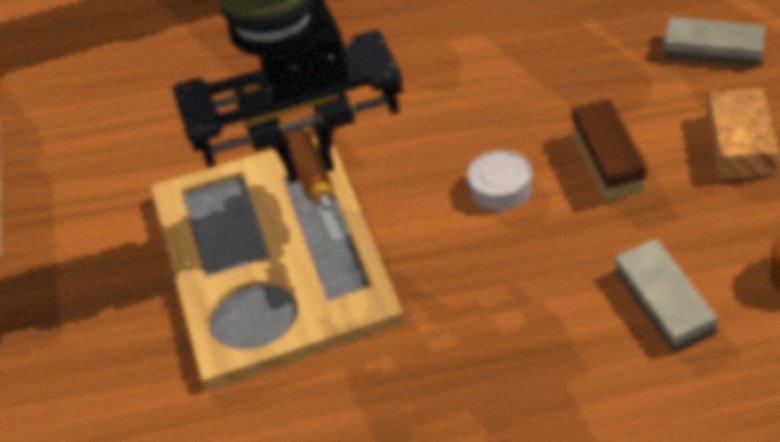

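The gouge (315,185) is held level over the long pocket, so I lower and release it.

```bash
python3 -m inch '0 0.001 0.03 0.002 0;0 0.001 0.045 0.002 0;0 0.001 0.055 0.002 0;0 0.001 0.056 0.002 0;0 0.001 0.056 0.002 0;0 0.001 0.056 0.002 0;0 0.001 0.056 0.002 0.55;0 0.001 0.056 0.002 0.55;0 0.001 0.056 0.002 0.55;0 0.001 0.056 0.002 0.55;0 0.001 0.02 0.002 0.55;0 0.001 -0.02 0.002 0.75;0 0.001 -0.04 0.002 0.75'; python3 plan.py .653,.0043,.12,1.83 .653,.0043,.08,1.83 .653,.0043,.011,1.83
```

```text
time: 5.9
position: [0.4733, -0.3, 0.3033]
tool_rot: [3.126, 0.279, 0.006]
ft_force: [1.1, -0.1, 0.4]
grip_width: 0.655
grip_force: 0.0
t 5.9 xy [ 0.4733 -0.3   ] tip z 0.1213 close ang -1.393 tilt [ 0.0039 -0.0027 -1.    ] q1,q7 [ 0.83 -0.94]
.653,.0043,.12,1.83 -> [ 0.2307 -0.2676  0.0012] turn -0.081 rows>= 8
.653,.0043,.08,1.83 -> [ 0.2306 -0.2678  0.0412] turn -0.081 rows>= 8
.653,.0043,.011,1.83 -> [ 0.2303 -0.268   0.1102] turn -0.081 rows>= 8
```

```bash
python3 -m inch '0.23 -0.268 0.04 -0.081 0.8;0.23 -0.268 0.04 -0.081 0.8;0.23 -0.268 0.04 -0.081 0.8;0.23 -0.268 0.04 -0.081 0.8;0.23 -0.268 0.04 -0.081 0.8;0.23 -0.268 0.04 -0.081 0.8;0.23 -0.268 0.04 -0.081 0.8;0.23 -0.268 0.04 -0.081 0.8;0.23 -0.268 0.04 -0.081 0.8;0.23 -0.268 0.04 -0.081 0.8;0.23 -0.268 0.04 -0.081 0.8;0.23 -0.268 0.04 -0.081 0.8'; python3 plan.py .653,.0043,.011,1.83
python3 - <<'E'
from h import *
a,D=ctrl.get_image('scene');b,D=ctrl.get_image('top'); np.savez('top1.npz',im=b);np.savez('scene1.npz',im=a)
z=lambda i,r,c:cv2.resize(i[r:r+180,c:c+130,::-1],None,fx=3,fy=3)
cv2.imwrite('pics/s3.png',np.hstack([z(a,210,110),z(b,150,405)]))
E
```

```text
time: 7.1
position: [0.6511, 0.0026, 0.26]
tool_rot: [3.115, 0.401, 0.0]
ft_force: [-0.2, 0.6, -0.1]
grip_width: 0.8
grip_force: 0.0
t 7.1 xy [0.6511 0.0026] tip z 0.078 close ang -1.315 tilt [ 2.0e-04 -1.2e-03 -1.0e+00] q1,q7 [ 0.34 -1.53]
.653,.0043,.011,1.83 -> [ 0.0023 -0.0012  0.067 ] turn -0.003 rows>= 2
```

View pics/s3.png

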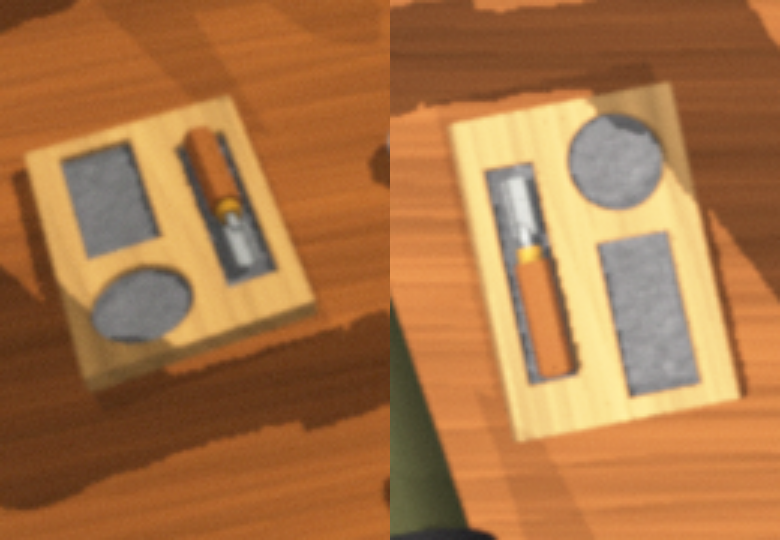

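The gouge lies in the long pocket (top, right half: tail 558,375; tip 518,180). Its tail looks close to the pocket end, so I check that it lies level with a depth reading along the handle, and pick up the stone meanwhile.

```bash
python3 -m inch '0.002 -0.001 0.035 -0.003 0.8;0.002 -0.001 0.055 -0.003 0.8;0.002 -0.001 0.067 -0.003 0.8;0.002 -0.001 0.067 -0.003 0.8;0.002 -0.001 0.067 -0.003 0.8;0.002 -0.001 0.067 -0.003 0;0.002 -0.001 0.067 -0.003 0;0.002 -0.001 0.067 -0.003 0;0.002 -0.001 0.067 -0.003 0;0.002 -0.001 0.067 -0.003 0;0.002 -0.001 0.067 -0.003 0' 30
python3 - <<'E'
from m import *
im,D=ctrl.get_image('top'); P=pts('top',D)
h=cv2.cvtColor(im,cv2.COLOR_RGB2HSV).astype(int)
fl=felt(h,'top')
O=np.array([.4964,-.295]);a=.18;c,s=np.cos(a),np.sin(a)
# tray frame: x along pocket
q=P[...,:2]-O; X=q[...,0]*c+q[...,1]*s; Y=-q[...,0]*s+q[...,1]*c
for x in np.arange(-.105,.1,.01):
    k=(abs(X-x)<.005)&(abs(Y)<.03); z=P[k][:,2]; yy=Y[k]; t=z>z.max()-.006
    print(round(x,3),'max z',z.max().round(4),'med',np.median(z).round(4),'y of top',yy[t].mean().round(4))
w=(abs(X)<.12)&(Y>.025)&(Y<.032); print('rim z',np.median(P[w][:,2]))
E
python3 plan.py
```

```text
time: 8.3
position: [0.6534, 0.0058, 0.1933]
tool_rot: [3.114, 0.409, 0.002]
ft_force: [0.6, -1.5, 3.2]
grip_width: 0.513
grip_force: 30.0
-0.105 max z 0.0243 med 0.0181 y of top -0.003
-0.095 max z 0.0226 med 0.0175 y of top -0.0016
-0.085 max z 0.0363 med 0.0166 y of top 0.0015
-0.075 max z 0.0413 med 0.0211 y of top 0.0031
-0.065 max z 0.0414 med 0.0219 y of top -0.0004
-0.055 max z 0.0405 med 0.0208 y of top 0.0005
-0.045 max z 0.0389 med 0.0214 y of top 0.0005
-0.035 max z 0.0407 med 0.0211 y of top -0.0004
-0.025 max z 0.0411 med 0.0213 y of top 0.0008
-0.015 max z 0.0391 med 0.0214 y of top 0.0032
-0.005 max z 0.0404 med 0.0212 y of top 0.0007
0.005 max z 0.0411 med 0.0209 y of top 0.001
0.015 max z 0.0361 med 0.0177 y of top 0.0023
0.025 max z 0.0296 med 0.0141 y of top 0.0015
0.035 max z 0.0306 med 0.0167 y of top 0.0013
0.045 max z 0.0292 med 0.0175 y of top 0.0001
0.055 max z 0.0282 med 0.0169 y of top 0.0056
0.065 max z 0.0298 med 0.0164 y of top 0.0019
0.075 max z 0.0283 med 0.0156 y of top -0.0004
0.085 max z 0.0223 med 0.0127 y of top 0.0015
0.095 max z 0.0243 med 0.0175 y of top 0.0024
rim z 0.017822969134618186
t 8.35 xy [0.6534 0.0058] tip z 0.0114 close ang -1.309 tilt [ 1.1e-03 -9.0e-04 -1.0e+00] q1,q7 [ 0.32 -1.56]
```

The handle top is level along its length, about 36 mm plus noise, so the gouge is home. The stone is gripped at 44.6 mm wide. Next is the stone's lift and transfer.

```bash
python3 -m inch '0 0 -0.04 0 0;0 0 -0.07 0 0;0 0 -0.07 0 0' ; python3 plan.py .462,-.389,.085,1.749
```

```text
time: 8.65
position: [0.6545, 0.0072, 0.2667]
tool_rot: [3.115, 0.411, 0.011]
ft_force: [0.7, 0.2, -3.0]
grip_width: 0.512
grip_force: 30.0
t 8.65 xy [0.6545 0.0072] tip z 0.0847 close ang -1.309 tilt [ 7.1e-03  8.0e-04 -1.0e+00] q1,q7 [ 0.34 -1.53]
.462,-.389,.085,1.749 -> [-0.2886  0.3328 -0.002 ] turn 0.084 rows>= 9
```

```bash
python3 -m inch '-0.289 0.333 0 0.084 0;-0.289 0.333 0 0.084 0;-0.289 0.333 0 0.084 0;-0.289 0.333 0 0.084 0;-0.289 0.333 0 0.084 0;-0.289 0.333 0 0.084 0;-0.289 0.333 0 0.084 0;-0.289 0.333 0 0.084 0;-0.289 0.333 0 0.084 0;-0.289 0.333 0 0.084 0;-0.289 0.333 0 0.084 0;-0.289 0.333 0 0.084 0;-0.289 0.333 0 0.084 0;-0.289 0.333 0 0.084 0' ; python3 plan.py .462,-.389,.0225,1.749
```

```text
time: 10.05
position: [0.461, -0.3887, 0.2625]
tool_rot: [-3.128, -0.283, 0.0]
ft_force: [-0.2, 0.1, -3.2]
grip_width: 0.513
grip_force: 30.0
t 10.05 xy [ 0.461  -0.3887] tip z 0.0805 close ang -1.39 tilt [-1.e-04  6.e-04 -1.e+00] q1,q7 [ 0.93 -0.83]
.462,-.389,.0225,1.749 -> [0.001  0.0005 0.058 ] turn 0.002 rows>= 2
```

```bash
python3 -m inch '0.001 0 0.03 0.002 0;0.001 0 0.05 0.002 0;0.001 0 0.058 0.002 0;0.001 0 0.059 0.002 0;0.001 0 0.059 0.002 0;0.001 0 0.059 0.002 0;0.001 0 0.059 0.002 0.7;0.001 0 0.059 0.002 0.7;0.001 0 0.059 0.002 0.7;0.001 0 0.02 0.002 0.7;0.001 0 -0.02 0.002 0.9;0.001 0 -0.02 0.002 1' ; python3 plan.py .4667,-.118,.08,1.749
```

```text
time: 11.25
position: [0.4632, -0.3913, 0.2895]
tool_rot: [3.121, 0.275, 0.013]
ft_force: [0.3, -0.5, 0.6]
grip_width: 0.801
grip_force: 0.0
t 11.25 xy [ 0.4632 -0.3913] tip z 0.1075 close ang -1.395 tilt [ 0.0089 -0.0078 -0.9999] q1,q7 [ 0.93 -0.82]
.4667,-.118,.08,1.749 -> [ 0.051  -0.2687  0.0254] turn -0.002 rows>= 6
```

```bash
python3 -m inch '0.051 -0.269 0.025 0 1;0.051 -0.269 0.025 0 1;0.051 -0.269 0.025 0 1;0.051 -0.269 0.025 0 1;0.051 -0.269 0.025 0 1;0.051 -0.269 0.025 0 1;0.051 -0.269 0.025 0 1;0.051 -0.269 0.025 0 1;0.051 -0.269 0.025 0 1;0.051 -0.269 0.025 0 1'; python3 plan.py .4667,-.118,.009,1.749
python3 - <<'E'
from h import *
a,D=ctrl.get_image('scene');b,D=ctrl.get_image('top')
z=lambda i,r,c:cv2.resize(i[r:r+180,c:c+130,::-1],None,fx=3,fy=3)
cv2.imwrite('pics/s4.png',np.hstack([z(a,210,110),z(b,150,405)]))
E
```

```text
time: 12.25
position: [0.4642, -0.1178, 0.2578]
tool_rot: [3.13, 0.272, 0.0]
ft_force: [1.2, -0.0, -0.7]
grip_width: 1.0
grip_force: 0.0
t 12.25 xy [ 0.4642 -0.1178] tip z 0.0758 close ang -1.398 tilt [ 2.e-04 -3.e-04 -1.e+00] q1,q7 [ 0.68 -1.26]
.4667,-.118,.009,1.749 -> [0.0024 0.0006 0.0668] turn -0.005 rows>= 2
```

View pics/s4.png

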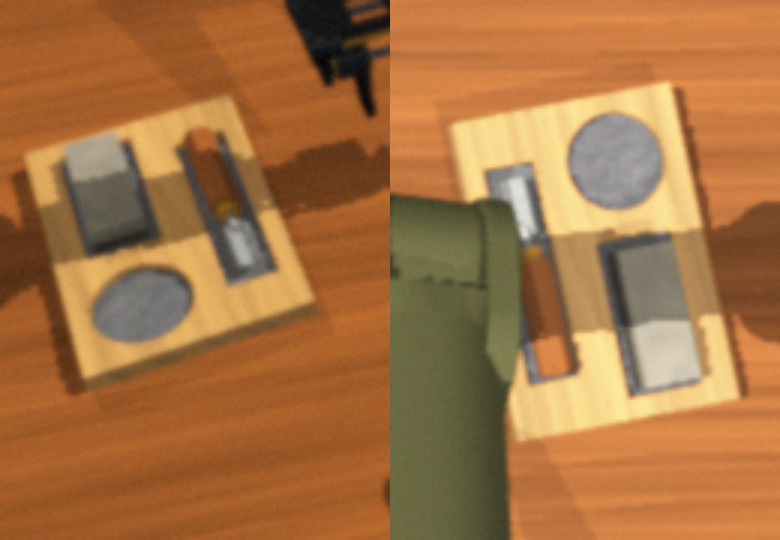

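The stone lies inside the oblong pocket (scene half 110,190; top half 650,310), with felt showing all round it. The gouge is unchanged and the tray has not moved. Next is the tin.

```bash
python3 -m inch '0.002 0.001 0.035 0 1;0.002 0.001 0.055 0 1;0.002 0.001 0.067 0 1;0.002 0.001 0.067 0 1;0.002 0.001 0.067 0 1;0.002 0.001 0.067 0 0;0.002 0.001 0.067 0 0;0.002 0.001 0.067 0 0;0.002 0.001 0.067 0 0;0.002 0.001 0.067 0 0;0.002 0.001 0.067 0 0;0.002 0.001 0.03 0 0;0.002 0.001 0 0 0;0.002 0.001 0 0 0;0.002 0.001 0 0 0' 20; python3 plan.py .5853,-.3667,.08,1.749
```

```text
time: 13.85
position: [0.4662, -0.1169, 0.2577]
tool_rot: [3.129, 0.276, 0.001]
ft_force: [-0.5, 0.1, -0.9]
grip_width: 0.72
grip_force: 20.0
t 13.85 xy [ 0.4662 -0.1169] tip z 0.0757 close ang -1.395 tilt [ 4.e-04 -6.e-04 -1.e+00] q1,q7 [ 0.69 -1.26]
.5853,-.3667,.08,1.749 -> [ 0.0736  0.2668 -0.0041] turn -0.003 rows>= 6
```

```bash
python3 -m inch '0.074 0.267 -0.004 0 0;0.074 0.267 -0.004 0 0;0.074 0.267 -0.004 0 0;0.074 0.267 -0.004 0 0;0.074 0.267 -0.004 0 0;0.074 0.267 -0.004 0 0;0.074 0.267 -0.004 0 0;0.074 0.267 -0.004 0 0;0.074 0.267 -0.004 0 0;0.074 0.267 -0.004 0 0;0.074 0.267 -0.004 0 0'; python3 plan.py .5853,-.3667,.0205,1.749
```

```text
time: 14.95
position: [0.586, -0.3656, 0.2619]
tool_rot: [-3.129, -0.278, 0.0]
ft_force: [0.3, 0.2, -1.1]
grip_width: 0.722
grip_force: 20.0
t 14.95 xy [ 0.586  -0.3656] tip z 0.0799 close ang -1.393 tilt [-2.e-04  1.e-04 -1.e+00] q1,q7 [ 0.79 -1.01]
.5853,-.3667,.0205,1.749 -> [-0.0008  0.001   0.0594] turn -0.001 rows>= 2
```

```bash
python3 -m inch '-0.001 0.001 0.03 0 0;-0.001 0.001 0.05 0 0;-0.001 0.001 0.059 0 0;-0.001 0.001 0.059 0 0;-0.001 0.001 0.059 0 0;-0.001 0.001 0.059 0 0;-0.001 0.001 0.059 0 0.95;-0.001 0.001 0.059 0 0.95;-0.001 0.001 0.059 0 0.95;-0.001 0.001 0.02 0 0.95;-0.001 0.001 -0.01 0 0.95;-0.001 0.001 -0.03 0 0.95;-0.001 0.001 -0.03 0 0.95'
python3 - <<'E'
from m import *
for n in('top','scene'):
    im,D=ctrl.get_image(n); np.savez(n+'1.npz',im=im)
d2=lambda h,n:(h[...,2]<(128 if n=='top' else 95))&(h[...,0]<=11)&(h[...,1]>130)
h=cv2.cvtColor(np.load('top1.npz')['im'],cv2.COLOR_RGB2HSV).astype(int)
print(h[258,318:360].tolist())
P=pts('top',ctrl.get_image('top')[1]); k=(P[...,2]>.033)&(abs(P[...,0]-.46)<.07)&(abs(P[...,1]+.02)<.05)
v,u=np.nonzero(k); r=cv2.minAreaRect(np.c_[u,v].astype(np.float32)); w=ray('top',cv2.boxPoints(r),.04); print('depth rect',w.round(4).tolist(),w.mean(0).round(4),P[k][:,2].mean())
E
python3 plan.py
```

```text
time: 16.25
position: [0.5864, -0.3684, 0.2962]
tool_rot: [3.125, 0.275, 0.009]
ft_force: [0.2, -0.5, 0.6]
grip_width: 0.952
grip_force: 0.0
[[12, 171, 185], [12, 177, 180], [13, 170, 180], [12, 168, 162], [10, 167, 127], [11, 171, 106], [10, 169, 104], [11, 168, 103], [11, 168, 103], [10, 169, 107], [11, 166, 109], [10, 162, 110], [10, 170, 108], [10, 165, 108], [11, 168, 112], [10, 174, 117], [10, 171, 122], [11, 166, 118], [11, 174, 114], [10, 169, 113], [10, 167, 119], [10, 171, 112], [11, 181, 96], [11, 173, 102], [12, 176, 119], [11, 171, 128], [12, 175, 127], [11, 174, 132], [12, 177, 130], [12, 171, 131], [12, 172, 129], [11, 168, 132], [12, 175, 130], [12, 173, 133], [12, 170, 132], [12, 173, 130], [12, 171, 146], [12, 171, 191], [13, 168, 210], [13, 174, 210], [13, 168, 215], [13, 166, 214]]
depth rect [[0.5102, 0.0247, 0.04], [0.5152, -0.0198, 0.04], [0.4065, -0.0315, 0.04], [0.4017, 0.0127, 0.04]] [ 0.4584 -0.0035  0.04  ] 0.039511082919306356
t 16.4 xy [ 0.5847 -0.3678] tip z 0.1086 close ang -1.395 tilt [-1.5e-03  7.0e-04 -1.0e+00] q1,q7 [ 0.8 -1. ]
```

```bash
python3 plan.py .459,-.003,.11,1.681 .459,-.003,.085,1.681
```

```text
t 16.4 xy [ 0.5847 -0.3678] tip z 0.1086 close ang -1.395 tilt [-1.5e-03  7.0e-04 -1.0e+00] q1,q7 [ 0.8 -1. ]
.459,-.003,.11,1.681 -> [-0.06   -0.3812 -0.001 ] turn 0.066 rows>= 8
.459,-.003,.085,1.681 -> [-0.0599 -0.3812  0.024 ] turn 0.066 rows>= 8
```

```bash
python3 -m inch '-0.06 -0.381 0.024 0.066 0.8;-0.06 -0.381 0.024 0.066 0.8;-0.06 -0.381 0.024 0.066 0.8;-0.06 -0.381 0.024 0.066 0.8;-0.06 -0.381 0.024 0.066 0.8;-0.06 -0.381 0.024 0.066 0.8;-0.06 -0.381 0.024 0.066 0.8;-0.06 -0.381 0.024 0.066 0.8;-0.06 -0.381 0.024 0.066 0.8;-0.06 -0.381 0.024 0.066 0.8;-0.06 -0.381 0.024 0.066 0.8;-0.06 -0.381 0.024 0.066 0.8;-0.06 -0.381 0.024 0.066 0.8'; python3 plan.py .459,-.003,.0155,1.681
python3 - <<'E'
from h import *
a,D=ctrl.get_image('scene');b,D=ctrl.get_image('top')
z=lambda i,r,c,w=130:cv2.resize(i[r:r+180,c:c+w,::-1],None,fx=3,fy=3)
cv2.imwrite('pics/s5.png',np.hstack([z(a,190,110,220),z(b,170,425,46)]))
E
```

```text
time: 17.7
position: [0.4597, -0.0045, 0.2675]
tool_rot: [-3.137, -0.169, 0.001]
ft_force: [0.3, 0.0, -0.0]
grip_width: 0.798
grip_force: 0.0
t 17.7 xy [ 0.4597 -0.0045] tip z 0.0855 close ang -1.463 tilt [-4.e-04  3.e-04 -1.e+00] q1,q7 [ 0.54 -1.54]
.459,-.003,.0155,1.681 -> [-0.0005 -0.0015  0.07  ] turn -0.003 rows>= 2
```

View pics/s5.png

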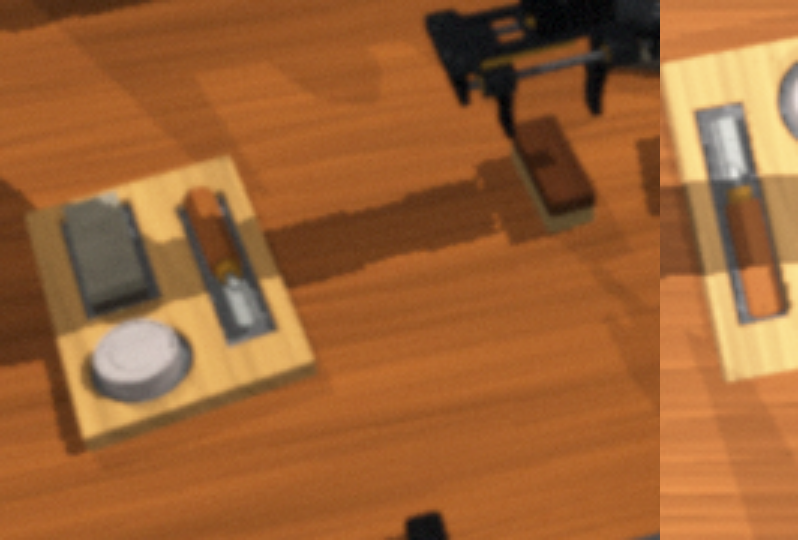

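The tin sits flat in the round pocket (140,358), and the stone and gouge are in place. The gripper is above the brush (555,170), so I descend and grip it.

```bash
python3 -m inch '0 -0.001 0.03 -0.003 0.8;0 -0.001 0.055 -0.003 0.8;0 -0.001 0.07 -0.003 0.8;0 -0.001 0.07 -0.003 0.8;0 -0.001 0.07 -0.003 0.8;0 -0.001 0.07 -0.003 0;0 -0.001 0.07 -0.003 0;0 -0.001 0.07 -0.003 0;0 -0.001 0.07 -0.003 0;0 -0.001 0.07 -0.003 0;0 -0.001 0.07 -0.003 0;0 -0.001 0.03 -0.003 0;0 -0.001 -0.01 -0.003 0;0 -0.001 -0.01 -0.003 0;0 -0.001 -0.01 -0.003 0' 25; python3 plan.py .4453,.3505,.095,1.643
```

```text
time: 19.3
position: [0.4594, -0.0023, 0.2781]
tool_rot: [3.136, 0.177, 0.002]
ft_force: [0.0, 0.3, -1.3]
grip_width: 0.513
grip_force: 25.0
t 19.3 xy [ 0.4594 -0.0023] tip z 0.0961 close ang -1.458 tilt [ 1.4e-03 -7.0e-04 -1.0e+00] q1,q7 [ 0.55 -1.54]
.4453,.3505,.095,1.643 -> [ 0.0257 -0.3522  0.0009] turn 0.04 rows>= 8
```

```bash
python3 -m inch '0.026 -0.352 0 0.04 0;0.026 -0.352 0 0.04 0;0.026 -0.352 0 0.04 0;0.026 -0.352 0 0.04 0;0.026 -0.352 0 0.04 0;0.026 -0.352 0 0.04 0;0.026 -0.352 0 0.04 0;0.026 -0.352 0 0.04 0;0.026 -0.352 0 0.04 0;0.026 -0.352 0 0.04 0;0.026 -0.352 0 0.04 0;0.026 -0.352 0 0.04 0;0.026 -0.352 0 0.04 0'; python3 plan.py .4453,.3505,.0265,1.643
```

```text
time: 20.6
position: [0.446, 0.3492, 0.2778]
tool_rot: [3.139, 0.111, 0.001]
ft_force: [-0.7, 0.2, -1.1]
grip_width: 0.519
grip_force: 25.0
t 20.6 xy [0.446  0.3492] tip z 0.0958 close ang -1.5 tilt [ 6.e-04 -7.e-04 -1.e+00] q1,q7 [-0.   -2.43]
.4453,.3505,.0265,1.643 -> [-0.0007 -0.0014  0.0693] turn -0.001 rows>= 2
```

```bash
python3 -m inch '-0.001 -0.001 0.03 0 0;-0.001 -0.001 0.055 0 0;-0.001 -0.001 0.069 0 0;-0.001 -0.001 0.069 0 0;-0.001 -0.001 0.069 0 0;-0.001 -0.001 0.069 0 0;-0.001 -0.001 0.069 0 0.75;-0.001 -0.001 0.069 0 0.75;-0.001 -0.001 0.069 0 0.75;-0.001 -0.001 0.03 0 0.75;-0.001 -0.001 -0.01 0 1;-0.001 -0.001 -0.02 0 1'; python3 plan.py .6535,.1403,.1,1.571 .6535,.1403,.1,1.2
```

```text
time: 21.8
position: [0.4452, 0.3528, 0.3023]
tool_rot: [-3.136, -0.115, -0.01]
ft_force: [0.6, 0.6, -0.2]
grip_width: 0.854
grip_force: 0.0
t 21.8 xy [0.4452 0.3528] tip z 0.1203 close ang -1.498 tilt [ 0.0061  0.004  -1.    ] q1,q7 [ 0.01 -2.42]
.6535,.1403,.1,1.571 -> [0.1921 0.2273 0.0207] turn 0.073 rows>= 6
.6535,.1403,.1,1.2 -> [0.1921 0.2273 0.0207] turn 0.444 rows>= 6
```

```bash
python3 -m inch '0.192 0.227 0.02 0 1;0.192 0.227 0.02 0 1;0.192 0.227 0.02 0 1;0.192 0.227 0.02 0 1;0.192 0.227 0.02 0 1;0.192 0.227 0.02 0 1;0.192 0.227 0.02 0 1;0.192 0.227 0.02 0 1;0.192 0.227 0.02 0 1;0.192 0.227 0.02 0 1;0.192 0.227 0.02 0 1'; python3 plan.py .6535,.1403,.011,k
python3 - <<'E'
from h import *
a,D=ctrl.get_image('scene');b,D=ctrl.get_image('top')
z=lambda i,r,c,w=130:cv2.resize(i[r:r+150,c:c+w,::-1],None,fx=3.5,fy=3.5)
cv2.imwrite('pics/s6.png',np.hstack([z(a,180,340,140),z(b,170,140,80)]))
E
```

```text
time: 22.9
position: [0.6517, 0.1404, 0.2781]
tool_rot: [-3.139, -0.118, -0.0]
ft_force: [0.4, 0.2, -0.4]
grip_width: 1.004
grip_force: 0.0
t 22.9 xy [0.6517 0.1404] tip z 0.0961 close ang -1.495 tilt [ 2.e-04  1.e-04 -1.e+00] q1,q7 [ 0.26 -1.99]
.6535,.1403,.011,k -> [0.0018 0.0003 0.0851] turn 0 rows>= 2
```

View pics/s6.png

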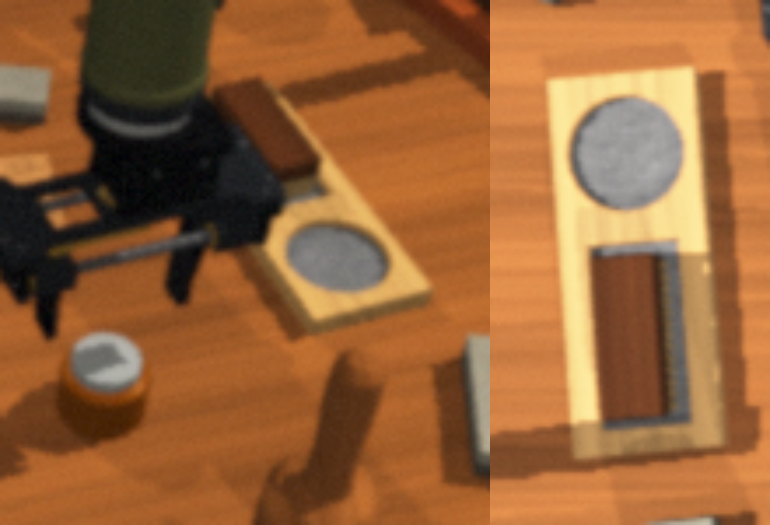

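The brush is in the oblong pocket, bristles down (right half 635,335), with felt showing on three sides. The fingers are over the jar (105,385), so I grip it.

```bash
python3 -m inch '0.002 0 0.04 0 1;0.002 0 0.065 0 1;0.002 0 0.085 0 1;0.002 0 0.085 0 1;0.002 0 0.085 0 1;0.002 0 0.085 0 0;0.002 0 0.085 0 0;0.002 0 0.085 0 0;0.002 0 0.085 0 0;0.002 0 0.085 0 0;0.002 0 0.085 0 0;0.002 0 0.04 0 0;0.002 0 0 0 0;0.002 0 0 0 0;0.002 0 0 0 0' 25; python3 plan.py .5703,.3602,.095,1.643
```

```text
time: 24.5
position: [0.6545, 0.139, 0.2783]
tool_rot: [3.139, 0.114, 0.002]
ft_force: [0.3, 0.4, -1.9]
grip_width: 0.73
grip_force: 25.0
t 24.5 xy [0.6545 0.139 ] tip z 0.0963 close ang -1.498 tilt [ 1.3e-03 -3.0e-04 -1.0e+00] q1,q7 [ 0.26 -1.99]
.5703,.3602,.095,1.643 -> [-0.0679 -0.2268  0.0012] turn 0.0 rows>= 5
```

```bash
python3 -m inch '-0.068 -0.227 0 0 0;-0.068 -0.227 0 0 0;-0.068 -0.227 0 0 0;-0.068 -0.227 0 0 0;-0.068 -0.227 0 0 0;-0.068 -0.227 0 0 0;-0.068 -0.227 0 0 0;-0.068 -0.227 0 0 0;-0.068 -0.227 0 0 0;-0.068 -0.227 0 0 0'; python3 plan.py .5703,.3602,.0215,1.643
```

```text
time: 25.5
position: [0.5711, 0.3588, 0.2772]
tool_rot: [3.139, 0.11, -0.0]
ft_force: [0.1, 0.5, -1.6]
grip_width: 0.731
grip_force: 25.0
t 25.5 xy [0.5711 0.3588] tip z 0.0952 close ang -1.501 tilt [-3.e-04 -1.e-03 -1.e+00] q1,q7 [-0.07 -2.36]
.5703,.3602,.0215,1.643 -> [-0.0006 -0.0015  0.0737] turn -0.002 rows>= 2
```

Then I retreat up and to the clear side.

```bash
python3 -m inch '-0.001 -0.001 0.03 0 0;-0.001 -0.001 0.06 0 0;-0.001 -0.001 0.073 0 0;-0.001 -0.001 0.073 0 0;-0.001 -0.001 0.073 0 0;-0.001 -0.001 0.073 0 0;-0.001 -0.001 0.073 0 0.97;-0.001 -0.001 0.073 0 0.97;-0.001 -0.001 0.073 0 0.97;-0.001 -0.001 0.073 0 0.97;-0.001 -0.001 0.03 0 0.97;-0.001 -0.001 -0.01 0 0.97;0 0 -0.05 0 1;0 0.05 -0.1 0 1;0 0.1 -0.1 0 1;0 0.15 -0.1 0 1;0 0.2 -0.1 0 1;0 0.25 -0.1 0 1;0 0.3 -0.1 0 1;0 0.3 -0.1 0 1'
python3 - <<'E'
from m import *
for n in('top','scene'):
    im,D=ctrl.get_image(n); np.savez(n+'9.npz',im=im); cv2.imwrite(f'pics/{n}9.png',im[:,:,::-1])
    P=pts(n,D)
    for k,x,y,r in(('stone',.462,-.389,.018),('tin',.5853,-.3667,.025),('brush',.4453,.3505,.018),('jarlid',.5703,.3602,.02),('cork',.455,.14,.02)):
        w=np.hypot(P[...,0]-x,P[...,1]-y)<r; Q=P[w&(P[...,2]<.09)]
        if len(Q)>20:
            A=np.c_[Q[:,:2]-[x,y],np.ones(len(Q))]; c=np.linalg.lstsq(A,Q[:,2],rcond=None)[0]; print(n,k,'z',c[2].round(4),'slope',c[:2].round(3))
a=np.load('scene9.npz')['im'];b=np.load('top9.npz')['im']
z=lambda i,r,c,h=130,w=130:cv2.resize(i[r:r+h,c:c+w,::-1],(390,290))
cv2.imwrite('pics/fin.png',np.vstack([np.hstack([z(a,235,105,98,132),z(b,160,400,110,148)]),np.hstack([z(a,175,360,98,132),z(b,180,110,110,148)])]))
E
```

```text
time: 27.5
position: [0.5926, 0.0539, 0.3776]
tool_rot: [3.136, 0.1, -0.0]
ft_force: [0.7, -0.5, -0.4]
grip_width: 0.998
grip_force: 0.0
top stone z 0.0351 slope [-0.014  0.006]
top tin z 0.0331 slope [-0.007 -0.005]
top brush z 0.0495 slope [0.022 0.011]
top jarlid z 0.0613 slope [0.014 0.006]
top cork z 0.0343 slope [ 0.009 -0.017]
scene stone z 0.0343 slope [0.009 0.015]
scene tin z 0.0324 slope [0.005 0.011]
scene brush z 0.0476 slope [-0.001  0.457]
scene jarlid z 0.0607 slope [-0.083  0.122]
scene cork z 0.035 slope [-0.005 -0.014]
```

View pics/fin.png

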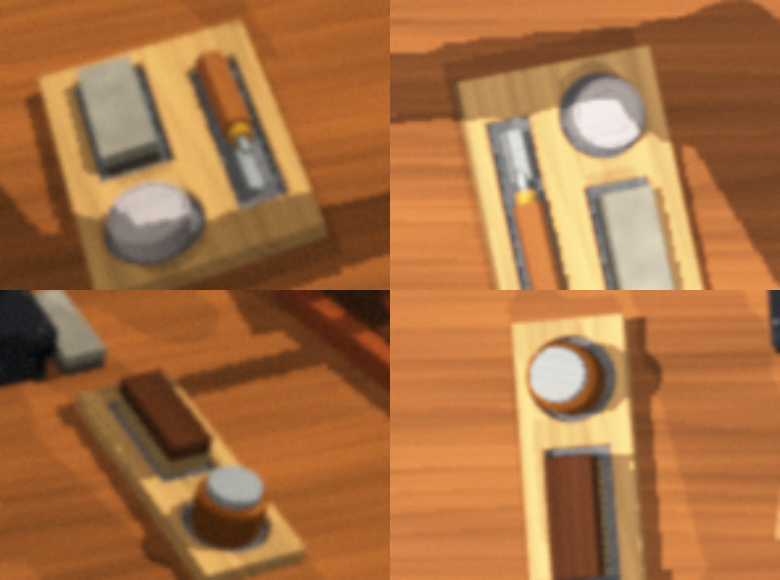

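View pics/top9.png

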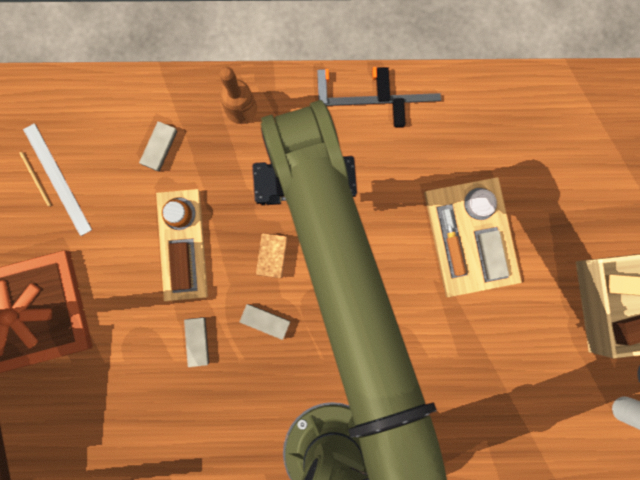

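The pictures show all five items in their pockets and the cork block untouched at (272,255). The top surfaces read about 35, 33, 50 and 61 mm for stone, tin, brush and jar, against the expected 35, 34, 50 and 62 mm. In the overhead view all four are level, and the robot is clear.

```bash
python3 -c "
from bench import ctrl
print(ctrl.close_job())"
```

```text
the job is handed in; nothing more can be done
None
```

I handed the job in at about 28 s: both trays are filled in the order asked, every item measured flat and home in its pocket, the cork block is untouched, and the hand-in returned no verdict.

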